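# Take the rolling pin out of its hooded rack

### The arm

A 6-joint arm with a two-finger parallel gripper is mounted at the origin on a cart in front of the work surface, level with it; the furniture and walls round the work are solid. World frame = base frame: x ahead of the robot, y to its left, z up, the work surface at z = 0. Lengths are in m, angles in rad, forces in N, time in s.
With the tool pointing down it reaches from about 0.3 to 0.95 m from the base axis. Payload 3.1 kg.
Tool frame: the origin (TCP) lies midway between the tips of the shut fingers; the grasp point (between the pads) lies 19 mm behind it; z points along the fingers, y is the line along which they close (so a half turn about z gives the same grasp; the last joint's range is limited). The gripper opens to 85 mm and grips with 20 to 120 N. Pads are 22 mm wide; open, the fingers measure 114 mm over their backs; the gripper's body (76 mm by 85 mm) begins 54 mm behind the grasp point. The pads swing forward as they close: fully open they stand 13 mm farther back than shut.
Start: joints at [1.036, 0.308, 1.634, -0, 1.2, -0.07], TCP at [0.28, 0.559, 0.231] pointing down, gripper open.
Joint ranges: [-3.06, 3.06], [-0.79, 1.96], [0.05, 2.63], [-1.19, 4.34], [0.05, 2.64], [-2.94, 2.94]. Speed limits (rad/s): [2.79, 2.79, 3.14, 3.14, 3.14, 3.14].

### API

Orientations are given as a unit quaternion [w, x, y, z].
In Python, from plant import ctrl gives the robot as it stands. Calls block until the motion is done:
- ctrl.move_pose(position, orientation): joint-space move of the TCP to a pose.
- ctrl.move_straight(position, vel=0.15, rotation=None, until_force=None): straight line of the TCP; rotation=None keeps the orientation; vel is the mean speed in m/s. With until_force (N) it stops when the force on the tool has changed by that much, and returns True; else False.
- ctrl.set_joints(angles): joint-space move.
- ctrl.move_gripper(opening, grasp_force=None): finger opening in m; grasp_force is the grip in N (None keeps the last); returns when the fingers have stopped.
- ctrl.dwell(seconds).
- ctrl.solve_ik(position, orientation): joint angles nearest the present ones, or None.
- ctrl.get_state(): the state.
- ctrl.read_camera(name): name is "scene" or "top"; returns a dict with "frame" (400x640x3 uint8, blue, green, red), "range_z" (400x640 float32, m along the optical axis (not along the pixel's ray), 0 where there is no reading), "fx", "fy", "cx", "cy" (pixels), "dist" ([k1, k2, p1, p2, k3] as OpenCV has them; the pictures are not rectified), "world_to_cam" (4x4, takes a point from world to camera coordinates). Camera axes: x right, y down, z forward; pixel columns grow to the right and rows downward; lengths in m; the calibration is good to about 2 mm. A picture is of the moment at which its call begins.
A pose or a line that the arm cannot do raises ctrl.Unreachable and nothing moves.
- ctrl.finish_job(): hands the job in; it is judged then, once.
The state is a dict: "time_s": time; "joint_positions": joint angles; "dq": joint speeds; "tau": joint torques, N m; "tool_pos": TCP position; "orientation": TCP orientation; "force": force on the tool from outside, world axes, zero at the start; "wrist_torque": the same for the moment, N m; "width": finger opening in m; "grip_force": force on a finger pad.
Only numpy, scipy, OpenCV 4.12 (cv2) and the standard library are available. Lean on these libraries where they do the work, as an engineer would, in place of code of your own. Each camera call takes 0.05 s, during which the arm holds its last target. There are 200 camera calls.

### The job

Reach over the glass guard and lift the rolling pin up off its two hooks in the rack, then tilt it lengthwise so that one end comes up through the top opening first, since the opening is shorter than the pin, and draw the whole pin out. Finish while holding it still and level in the gripper, directly above the rack, with every part of the pin a good 3 cm clear of the rack's top; do not put it down or let go. Leave the things standing round the rack alone.

Things in the scene. Friction and masses are not known exactly. Their poses are not given: they have to be found in the camera images.
- rolling_pin: Wooden rolling pin, 360 mm long, about 0.3 kg, level on the rack's two hooks at the start. Origin: its middle, on its axis (122 mm above the counter at the start). Own x axis along the pin (parallel to the rack's x at the start; it may be rolled about x). Barrel 40 mm in diameter from x = -105 to +105 mm; handles 18 to 22 mm in diameter, ending at x = -180 and +180 mm.
- tip_a (a point): Middle of the pin's end face at its own x = -180 mm (the right end, seen from the robot, at the start).
- tip_b (a point): Middle of the pin's end face at its own x = +180 mm (the left end at the start).
- rack: Rack fixed on the counter, 400 x 270 mm, 250 mm high, long side to the robot. Origin: middle of its underside; x axis along the rack, to the robot's left. Wooden floor board, top 64 mm above the counter. Each end has a green sheet housing (5 mm sheet, 130 mm wide, 120 mm inside): an end wall, inner face at x = -190 or +190 mm, two side cheeks and a hood over it. The pin's ends lie in them.
- opening (a point): Middle of the rack's top opening, over the rack's origin, level with the top of the hoods (250 mm). The opening is 325 mm long between the hoods; on the long sides it is bounded by 10 mm steel rails, axis at y = -125 and +125 mm, 245 mm up, on posts at x = -185 and +185; below the rails the sides are open.
- left_edge (a point): Middle of the inner edge of the left hood: rack x = +160 mm, on its underside, 245 mm above the counter (hood 5 mm thick; its cheeks, down to the floor, also end at x = +160). With this end up, the pin clears the edge at 24 degrees of tilt with its middle 153 mm above the counter and at rack x = -15 mm.
- right_edge (a point): Middle of the inner edge of the right hood: rack x = -165 mm, on its underside, 245 mm above the counter (hood 5 mm thick; its cheeks also end at x = -165). The low end of the tilted pin starts under it and must move out from under it before it rises.
- hook_right (a point): Seat of the right U-hook (8 mm wire, open upward, standing on the floor): rack x = -65 mm, y = 0, 102 mm above the counter; tips 134 mm up, wire axis 34 mm to each side. The pin's barrel lies on this.
- hook_left (a point): Seat of the left U-hook, the same at rack x = +65 mm.
- guard_foot (a point): Point at the foot of the left pane of the clear glass guard, at world x = 0.45, y = 0.32 m. The 10 mm panes stand 0.57 m high: the left one runs along y = 0.32 from x = 0.27 to 0.68, the front one along x = 0.27, between robot and rack, from y = 0.32 to the right past the whole work area. The arm starts outside and must reach over them from above.
- timer: Bystander to be left alone: cream round kitchen timer with a black knob, 69 mm across, 48 mm high. Origin in the middle of its underside.
- shaker: Bystander to be left alone: pale grey flour shaker, 67 mm across, 120 mm high. Origin in the middle of its underside.
- bell: Bystander to be left alone: brass counter bell, 68 mm across, 56 mm high. Origin in the middle of its underside.

How it is judged:
On the way, in this order (a step that is already met when the one before it is completed fails the run):
1. the pin is raised off its hooks (its middle at least 15 mm up) with both ends still below the rack's top (height (world z) of rolling_pin above 0.137 m and height (world z) of each of tip_a, tip_b below 0.235 m), for 0.1 s.
2. the pin is tilted through the opening: one end above the hoods, the other still below them, its middle over the rack (((height (world z) of tip_a above 0.262 m and height (world z) of tip_b below 0.23 m) or (height (world z) of tip_b above 0.262 m and height (world z) of tip_a below 0.23 m)) and horizontal distance between rolling_pin and opening below 0.12 m), for 0.1 s.
At the end, for the whole second after the job is handed in: The pin is held in the fingers, still (under 0.03 m/s), level within 15 degrees, off the rack, its middle within 120 mm of the vertical over the rack's middle; its end centres are over 276 mm and its middle over 285 mm above the counter (15 mm clear of the rack's top) (height (world z) of each of tip_a, tip_b above 0.276 m and height (world z) of rolling_pin above 0.285 m and angle between rolling_pin's own x axis and vertical between 1.31 and 1.83 rad and horizontal distance between rolling_pin and opening below 0.12 m and contact force between rolling_pin and the fingers above 1 N and contact force between rolling_pin and rack below 0.1 N and linear speed of rolling_pin below 0.03 m/s); the arm keeps its last pose, push and grip.
It fails at once if a bystander (timer, shaker, bell) is pushed more than 25 mm (distance of any of timer, shaker, bell from where it was at the start of the episode above 0.025 m).
It also fails if it takes over 54 s, if anything falls off the work surface, if the arm or the gripper's body presses on something with over 40 N, if the wrist force passes 120 N, or if a joint passes its speed limit or range.

## Working session

There is one attempt and no reset: what is moved stays moved. The work goes in short steps, each a Python script; the robot and the scene stay as the last script left them, time stands still between calls to the robot, and variables do not carry over. Pictures are saved under pics/ and viewed, at most 10 in all, crops included, and the job is handed in when it is done.

```bash
ls; mkdir -p pics
python3 - <<'E'
from plant import ctrl
import cv2,numpy as np,pickle
for n in("scene","top"):
    d=ctrl.read_camera(n); cv2.imwrite(f"pics/{n}0.png",d["frame"]); pickle.dump(d,open(f"{n}0.pkl","wb"))
    w=np.array(d["world_to_cam"]); print(n,d["fx"],d["fy"],d["cx"],d["cy"],d["dist"],-w[:3,:3].T@w[:3,3],w[2,:3])
print(ctrl.get_state())
E
```

```text
pics
scene 433.5231412028708 433.5231412028708 315.075664955482 195.18806640335333 [-0.11807371  0.          0.          0.          0.        ] [ 0.16811941 -0.84832135  1.26630765] [ 0.27771494  0.55191013 -0.78630123]
top 449.8204095239654 449.8204095239654 323.49052094366795 209.59194613675064 [-0.04032909  0.          0.          0.          0.        ] [ 0.3035253  -0.06255063  1.61159544] [ 0.15870297 -0.0038131  -0.98731901]
{'time_s': 0.1, 'joint_positions': array([ 1.03629089e+00,  3.08958384e-01,  1.63507244e+00, -2.39471913e-05,
        1.19974640e+00, -6.96932684e-02]), 'dq': array([ 0.00097233, -0.002638  , -0.00259956,  0.00025564,  0.00043597,
       -0.00066281]), 'tau': array([-1.53375568e-03, -4.16407728e+01, -2.77646184e+01, -1.60007803e-04,
        4.12076493e-03,  5.79400592e-06]), 'tool_pos': array([0.27979291, 0.55801305, 0.23013048]), 'orientation': array([-3.14333926e-04,  2.30315208e-01,  9.73115467e-01, -1.04614018e-03]), 'force': array([ 0.68430153,  0.77365697, -0.49240803]), 'wrist_torque': array([ 0.0171174 , -0.00987772, -0.0333843 ]), 'grip_force': 0.0, 'width': 0.08531745213914577}
```

View pics/scene0.png

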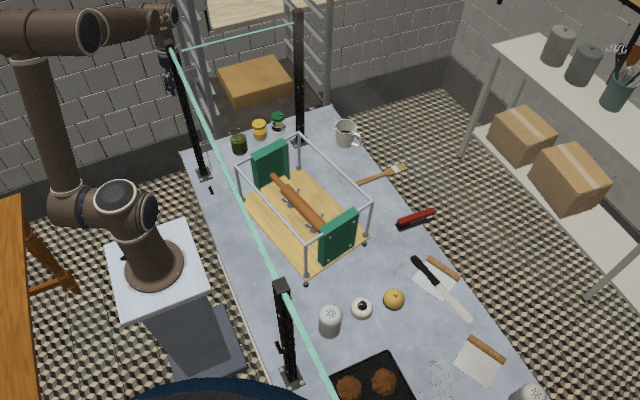

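View pics/top0.png

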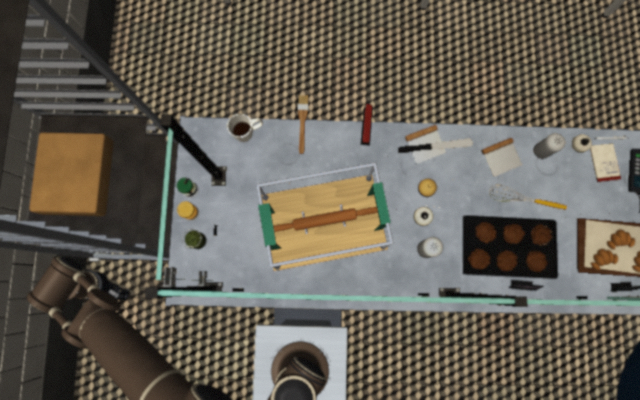

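The scene view shows the rack with green hoods at (270,163) and (338,236) and the pin between them, with the shaker, timer and bell at (330,320), (362,308) and (394,298). In the top view the hoods are at (266,225) and (382,203), the pin's middle is near (328,218), and the bystanders are on the right at (424,216), (431,247) and (428,187).

```bash
cat > vis.py <<'E'
import cv2,numpy as np
def cal(d):
    K=np.array([[d["fx"],0,d["cx"]],[0,d["fy"],d["cy"]],[0,0,1]]);return K,np.array(d["dist"]),np.array(d["world_to_cam"])
def rays(d,px):
    K,D,W=cal(d);p=cv2.undistortPoints(np.float64(px).reshape(-1,1,2),K,D).reshape(-1,2)
    r=np.c_[p,np.ones(len(p))];return r,W[:3,:3],W[:3,3]
def onplane(d,px,z):
    r,R,t=rays(d,px);c=-R.T@t;v=r@R;return c+v*((z-c[2])/v[:,2])[:,None]
def cloud(d,mask):
    v,u=np.nonzero(mask&(d["range_z"]>0));r,R,t=rays(d,np.c_[u,v]);return (r*d["range_z"][v,u][:,None]-t)@R,np.c_[u,v]
def hsv(d):return cv2.cvtColor(d["frame"],cv2.COLOR_BGR2HSV)
E
python3 - <<'E'
import pickle,numpy as np,cv2
from vis import *
for n in("top","scene"):
    d=pickle.load(open(n+"0.pkl","rb"));h=hsv(d)
    g=cv2.inRange(h,(70,100,40),(90,255,200))>0
    P,u=cloud(d,g)
    top=(abs(P[:,2]-.25)<.012)&(P[:,0]>.3)&(abs(P[:,1])<.3)
    Q=P[top]; print(n,len(P),"hood z",np.median(Q[:,2]) if len(Q) else 0)
    m=np.zeros(g.shape,np.uint8);m[u[top][:,1],u[top][:,0]]=255
    k,l,s,c=cv2.connectedComponentsWithStats(m)
    for i in range(1,k):
        if s[i,4]>60:
            v_,u_=np.nonzero(l==i);X=onplane(d,np.c_[u_,v_],.25)[:,:2].astype(np.float32)
            r=cv2.minAreaRect(X);print(" hood",s[i,4],r, X.mean(0))
    b=cv2.inRange(h,(3,130,50),(13,255,220))>0
    P,u=cloud(d,b);s=(abs(P[:,2]-.135)<.02)&(P[:,0]>.3)&(P[:,0]<.75)&(abs(P[:,1])<.25)
    Q=P[s];print(" pin",len(Q))
    if len(Q):
        e=cv2.fitLine(Q[:,:2].astype(np.float32),cv2.DIST_HUBER,0,.01,.01).ravel()
        t=(Q[:,:2]-e[2:])@e[:2];print(e,np.degrees(np.arctan2(e[1],e[0])),t.min(),t.max(),np.median(Q[:,2]),Q[:,2].max())
E
```

```text
top 780 hood z 0.2501425241775723
 hood 344 ((0.5465826392173767, -0.24425363540649414), (0.12682776153087616, 0.027357839047908783), 12.546104431152344) [ 0.54774505 -0.24383439]
 hood 389 ((0.4716052711009979, 0.10257384926080704), (0.12676243484020233, 0.03164861723780632), 11.984235763549805) [0.47294107 0.10393029]
 pin 660
[ 0.20849417 -0.9780236   0.5087129  -0.07116116] -77.96587 -0.16539189600308202 0.17384093644820048 0.13857965667522115 0.15066873048211604
scene 2523 hood z 0.24975723674435252
 hood 321 ((0.47045424580574036, 0.09953023493289948), (0.13366961479187012, 0.03981750085949898), 14.073627471923828) [0.46986827 0.09925882]
 hood 439 ((0.5461627244949341, -0.251575231552124), (0.13020779192447662, 0.03548658266663551), 12.951203346252441) [ 0.54642963 -0.2511548 ]
 pin 6
[ 0.21328185 -0.9769907   0.49577492 -0.08437964] -77.68525 -0.07159460235378663 0.08440859257099445 0.12247304313440568 0.13238259956960047
```

```bash
cat > kin.py <<'E'
import numpy as np
from scipy.spatial.transform import Rotation as R
# rack frame (measured)
C=np.array([.5088,-.0696]); YAW=np.radians(102.1)
RX=np.array([np.cos(YAW),np.sin(YAW),0]); RY=np.array([-np.sin(YAW),np.cos(YAW),0])
def rk(x,y,z): return np.r_[C,0]+RX*x+RY*y+np.r_[0,0,z]
def rackof(p): d=np.asarray(p)-np.r_[C,0]; return np.r_[d@RX,d@RY,d[2]]
def ori(tilt=0,roll=0,flip=False):
    """tool y along rack y, tool z down; tilt>0 = rack +x end of pin comes up; roll about pin axis"""
    M=np.c_[-RX,RY,[0,0,-1]] if not flip else np.c_[RX,-RY,[0,0,-1]]
    r=R.from_rotvec(-RY*tilt)*R.from_rotvec(RX*roll)*R.from_matrix(M)
    return r
def q(r): x=r.as_quat(); return np.r_[x[3],x[:3]]
GP=.019
def tcp(pin,r): return np.asarray(pin)+GP*r.apply([0,0,1])   # TCP for grasp point at pin
def fk(j,P):
    h,a,L1,e,L2,T,yo=P; z=lambda t:R.from_euler('z',t); y=lambda t:R.from_euler('y',t)
    A=z(j[0]); B=A*y(j[1]); Cc=B*y(j[2]); W=Cc*z(j[3])*y(j[4])*z(j[5])
    s=A.apply([a,0,0])+[0,0,h]; el=s+B.apply([0,0,L1]); w=el+Cc.apply([e,yo,L2]); return s,el,w,w+W.apply([0,0,T]),W
E
python3 - <<'E'
from plant import ctrl
from kin import *
from scipy.optimize import least_squares
import pickle
S=[]
for fl in(0,1):
  for x in(-.05,0,.05):
    for z in(.1,.2,.32,.7):
      for t in(-.45,0,.45):
        for ro in (-.3,0,.3):
          r=ori(t,ro,fl);p=tcp(rk(x,0,z),r);j=ctrl.solve_ik(p,q(r))
          if j is not None:S.append((np.array(j),p,r,(fl,x,z,t,ro)))
print(len(S))
f=lambda P:np.concatenate([np.r_[fk(j,P)[3]-p,.1*(fk(j,P)[4].inv()*r).as_rotvec()] for j,p,r,_ in S])
s=least_squares(f,[.3,0,.4,0,.4,.25,0]);print(s.x,abs(s.fun).max())
pickle.dump(s.x,open("P.pkl","wb"))
for j,p,r,k in S:
    if k[1]==0 and k[4]==0 : 
        _,el,w,_,_=fk(j,s.x); a=(.27-el[0])/(w[0]-el[0]); print(k,j.round(2),"el",el.round(2),"w",w.round(3),"z at x=.27",(el[2]+a*(w[2]-el[2])).round(3))
E
python3 - <<'E'
import sys;sys.path.insert(0,'.')
import pickle
from vis import *; from kin import *
d=pickle.load(open("top0.pkl","rb"));h=hsv(d)
b=cv2.inRange(h,(3,130,50),(13,255,220));v,u=np.nonzero(b)
X=onplane(d,np.c_[u,v],.125);L=np.array([rackof(x) for x in X]);L=L[(abs(L[:,0])<.2)&(abs(L[:,1])<.05)]
for x in np.arange(-.165,.17,.006):
    s=L[abs(L[:,0]-x)<.004]; print(round(x,3),len(s),(s[:,1].min().round(3),s[:,1].max().round(3)) if len(s) else '',end=' | ')
E
```

```text
200
[ 3.14500000e-01 -1.12000777e-10  4.81800000e-01  3.66000000e-02
  5.26500000e-01  3.17300000e-01  4.35000000e-02] 0.15707963267948977
(0, 0, 0.1, -0.45, 0) [ 0.03  0.31  2.07 -0.65  0.79 -2.85] el [0.14 0.   0.77] w [0.482 0.057 0.369] z at x=.27 0.623
(0, 0, 0.1, 0, 0) [-0.22  0.3   2.   -0.    0.85  2.71] el [ 0.14 -0.03  0.77] w [ 0.509 -0.07   0.398] z at x=.27 0.641
(0, 0, 0.1, 0.45, 0) [-0.43  0.44  1.87  0.39  1.14  2.28] el [ 0.19 -0.08  0.75] w [ 0.536 -0.196  0.369] z at x=.27 0.659
(0, 0, 0.2, 0, 0) [-0.22  0.15  1.94 -0.    1.05  2.71] el [ 0.07 -0.02  0.79] w [ 0.509 -0.07   0.498] z at x=.27 0.658
(0, 0, 0.2, 0.45, 0) [-0.43  0.29  1.83  0.37  1.32  2.36] el [ 0.13 -0.06  0.78] w [ 0.536 -0.196  0.469] z at x=.27 0.668
(0, 0, 0.32, 0, 0) [-0.22  0.03  1.81 -0.    1.3   2.71] el [ 0.01 -0.    0.8 ] w [ 0.509 -0.07   0.618] z at x=.27 0.704
(0, 0, 0.32, 0.45, 0) [-0.43  0.17  1.72  0.36  1.53  2.44] el [ 0.07 -0.03  0.79] w [ 0.536 -0.196  0.589] z at x=.27 0.704
(0, 0, 0.7, -0.45, 0) [ 0.03 -0.03  1.2  -0.46  1.85  2.8 ] el [-0.02 -0.    0.8 ] w [0.482 0.057 0.969] 
[... 3887 characters left out ...]
87 18 (np.float64(-0.016), np.float64(0.013)) | 0.093 19 (np.float64(-0.016), np.float64(0.015)) | 0.099 13 (np.float64(-0.01), np.float64(0.011)) | 0.105 8 (np.float64(-0.008), np.float64(0.002)) | 0.111 7 (np.float64(-0.006), np.float64(0.002)) | 0.117 9 (np.float64(-0.007), np.float64(0.003)) | 0.123 8 (np.float64(-0.009), np.float64(0.003)) | 0.129 7 (np.float64(-0.009), np.float64(0.004)) | 0.135 10 (np.float64(-0.007), np.float64(0.006)) | 0.141 12 (np.float64(-0.008), np.float64(0.006)) | 0.147 9 (np.float64(-0.006), np.float64(0.005)) | 0.153 6 (np.float64(-0.007), np.float64(0.004)) | 0.159 7 (np.float64(-0.007), np.float64(0.006)) | 0.165 3 (np.float64(-0.005), np.float64(0.002)) |
```

```bash
cat >> kin.py <<'E'
import pickle,os
P=pickle.load(open("P.pkl","rb")) if os.path.exists("P.pkl") else None
def forearm(j):
    """origin at wrist, z unit along forearm (to wrist), rotation of forearm"""
    w=fk(j,P)[2]; F=R.from_euler('z',j[0])*R.from_euler('y',j[1]+j[2]); return w,F
def clear(j):
    """distance of forearm axis from front pane top edge, (elbow s, dist)"""
    w,F=forearm(j); f=F.apply([0,0,1]); s=np.linspace(0,.56,200); p=w-np.outer(s,f)
    # pane is solid box x .265-.275, z<.57, y<.32
    d=np.hypot(np.maximum(np.maximum(.265-p[:,0],p[:,0]-.275),0),np.maximum(p[:,2]-.57,0)); i=d.argmin(); return d[i].round(4),s[i].round(3)
E
python3 - <<'E'
from plant import ctrl
from kin import *
from vis import *
j0=ctrl.get_state()["joint_positions"]
w,F=forearm(j0)
for n in("scene","top"):
    d=pickle.load(open(n+"0.pkl","rb"));Q,_=cloud(d,np.ones(d["range_z"].shape,bool));L=F.inv().apply(Q-w)
    m=(np.hypot(L[:,0],L[:,1])<.12)&(L[:,2]<.1)&(L[:,2]>-.65);L=L[m]
    for z in np.arange(-.62,.1,.04):
        s=L[abs(L[:,2]-z)<.02]
        if len(s)>4:print(n,z.round(2),len(s),"x",s[:,0].min().round(3),s[:,0].max().round(3),"y",s[:,1].min().round(3),s[:,1].max().round(3),"r",np.percentile(np.hypot(s[:,0],s[:,1]),[5,50,95]).round(3))
print(fk(j0,P)[2])
for x,z,t in((-.003,.122,0),(-.003,.142,0),(-.015,.155,.43),(-.015,.2,.43),(0,.32,0)):
  for ro in(-.5,-.4,-.3,-.2,0,.3):
    r=ori(t,ro,1);j=ctrl.solve_ik(tcp(rk(x,0,z),r),q(r))
    print(x,z,t,ro,None if j is None else (np.round(j,2),clear(j),fk(j,P)[2].round(3)))
E
```

```text
scene -0.58 2972 x -0.081 0.069 y -0.073 0.119 r [0.023 0.07  0.114]
scene -0.54 1783 x -0.091 0.097 y -0.077 0.108 r [0.049 0.089 0.115]
scene -0.5 271 x -0.088 0.096 y -0.076 0.078 r [0.068 0.088 0.111]
scene -0.46 54 x -0.057 -0.001 y -0.064 -0.037 r [0.043 0.057 0.069]
scene -0.42 308 x -0.075 0.02 y -0.051 0.007 r [0.033 0.057 0.073]
scene -0.38 299 x -0.069 0.027 y -0.05 0.002 r [0.032 0.054 0.068]
scene -0.34 271 x -0.066 0.028 y -0.049 -0.007 r [0.036 0.053 0.064]
scene -0.3 242 x -0.062 0.031 y -0.051 -0.004 r [0.038 0.051 0.061]
scene -0.26 199 x -0.057 0.036 y -0.051 0.0 r [0.039 0.049 0.056]
scene -0.22 189 x -0.053 0.06 y -0.111 0.0 r [0.042 0.047 0.114]
scene -0.18 267 x -0.045 0.041 y -0.112 -0.003 r [0.041 0.051 0.062]
scene -0.14 161 x -0.04 0.038 y -0.059 -0.018 r [0.043 0.057 0.063]
scene -0.1 30 x -0.024 0.01 y -0.061 -0.046 r [0.051 0.056 0.059]
scene -0.06 57 x -0.018 0.017 y -0.061 -0.026 r [0.036 0.054 0.06 ]
scene -0.02 602 x -0.041 0.097 y -0.068 0.056 r [0.028 0.056 0.079]
scene 0.02 187 x -0.039 0.119 y -0.067 0.044 r [0.059 0.083 0.116]
scene 0.06 8 x 0.0
[... 4752 characters left out ...]
82]))
0 0.32 0 -0.4 (array([-0.34, -0.18,  2.06,  0.26,  0.93, -0.67]), (np.float64(0.0617), np.float64(0.113)), array([ 0.395, -0.094,  0.595]))
0 0.32 0 -0.3 (array([-0.31, -0.13,  2.  ,  0.17,  1.02, -0.59]), (np.float64(0.0779), np.float64(0.135)), array([ 0.423, -0.088,  0.605]))
0 0.32 0 -0.2 (array([-0.28, -0.08,  1.94,  0.1 ,  1.11, -0.52]), (np.float64(0.0915), np.float64(0.16)), array([ 0.451, -0.082,  0.612]))
0 0.32 0 0 (array([-0.22,  0.03,  1.81, -0.  ,  1.3 , -0.43]), (np.float64(0.1112), np.float64(0.217)), array([ 0.509, -0.07 ,  0.618]))
0 0.32 0 0.3 (array([-0.16,  0.21,  1.64, -0.11,  1.57, -0.35]), (np.float64(0.1232), np.float64(0.301)), array([ 0.595, -0.051,  0.605]))
```

```bash
cat >> kin.py <<'E'
ROLL=.3; PX,PY,PZ=-.003,-.001,.122; DEEP=.004
def pose(x,z,deg=0,back=0,y=PY):
    r=ori(np.radians(deg),ROLL,1); return tcp(rk(x,y,z),r)+r.apply([0,0,1])*(DEEP-back),q(r)
E
python3 - <<'E'
from plant import ctrl
from kin import *
s=ctrl.get_state();p=s["tool_pos"]
ctrl.move_straight([p[0],p[1],.68],vel=.25)
j=ctrl.get_state()["joint_positions"]
pa=[.5,-.07,.68]; ra=q(ori(0,0,1)); ja=np.array(ctrl.solve_ik(pa,ra))
print(ja.round(2),"tip z min over crossing",min(fk(j+(ja-j)*t,P)[3][2] for t in np.linspace(0,1,40)))
pb,rb=pose(PX,PZ,0,.22); jb=np.array(ctrl.solve_ik(pb,rb))
print(jb.round(2),min(clear(ja+(jb-ja)*t)[0] for t in np.linspace(0,1,30)))
ctrl.set_joints(ja)
jb=np.array(ctrl.solve_ik(pb,rb)); print(jb.round(2)); ctrl.set_joints(jb)
s=ctrl.get_state(); print(s["time_s"],s["tool_pos"],pb,s["force"],s["width"])
for b in np.linspace(.22,0,6):
    jj=ctrl.solve_ik(*pose(PX,PZ,0,b)); print(b,clear(jj))
import cv2
cv2.imwrite("pics/scene1.png",ctrl.read_camera("scene")["frame"])
E
```

```text
[-0.23  0.03  1.08 -0.    2.03 -0.44] tip z min over crossing 0.6790964414691955
[-0.13  0.33  1.48 -0.1   1.62 -0.33] 0.1316
[-0.13  0.33  1.48 -0.1   1.62 -0.33]
5.8167 [ 0.56857    -0.06043185  0.31262003] [ 0.56733072 -0.06012027  0.31020129] [-0.70584995  0.38411626  0.19838439] 0.08533697434741802
0.22 (np.float64(0.1316), np.float64(0.366))
0.176 (np.float64(0.1177), np.float64(0.355))
0.132 (np.float64(0.1033), np.float64(0.349))
0.088 (np.float64(0.0891), np.float64(0.346))
0.04400000000000001 (np.float64(0.0761), np.float64(0.352))
0.0 (np.float64(0.0648), np.float64(0.357))
```

View pics/scene1.png

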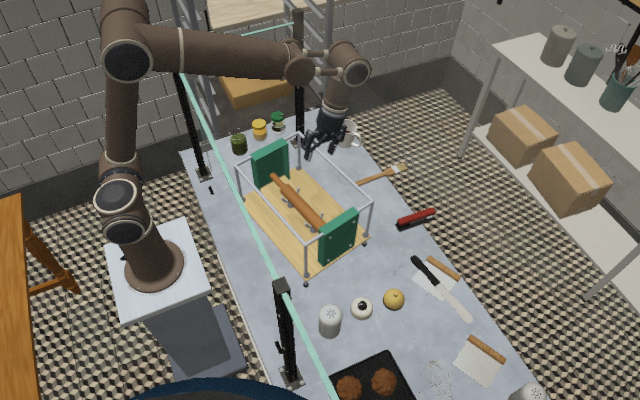

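The gripper hangs tilted at (322,140), over the rack and past the guard; the pin is still at (300,205). I descend and grip.

Run:
```python
from plant import ctrl
from kin import *
import cv2
h=ctrl.move_straight(pose(PX,PZ,0,.03)[0],vel=.12,until_force=12)
h2=False if h else ctrl.move_straight(pose(PX,PZ,0,0)[0],vel=.04,until_force=12)
s=ctrl.get_state();print(h,h2,s["tool_pos"],pose(PX,PZ)[0],s["force"])
if not(h or h2):
    ctrl.move_gripper(.02,80);s=ctrl.get_state();print(s["width"],s["grip_force"],s["force"],s["wrist_torque"])
print(s["time_s"]);cv2.imwrite("pics/scene2.png",ctrl.read_camera("scene")["frame"])
```

```text
False False [ 0.50406159 -0.07379736  0.10019561] [ 0.50376068 -0.0737485   0.10002726] [-0.39977845  0.24124479 -0.4725335 ]
0.03771924796707364 79.84170734882355 [-0.76718417 -0.03372885  2.9781139 ] [-6.57876290e-05 -2.27194871e-02 -5.31404277e-02]
9.0
```

View pics/scene2.png

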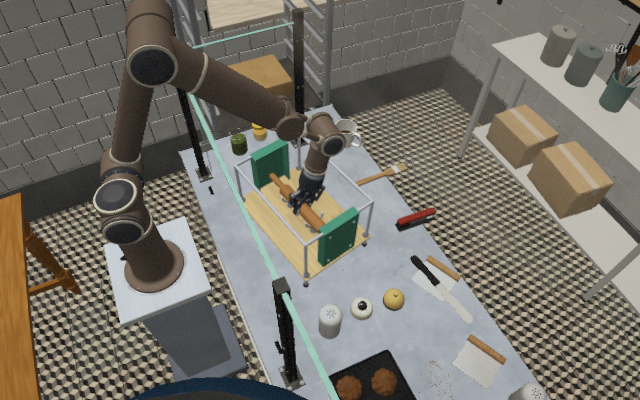

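The fingers hold the pin near its middle at (308,200), between the hooks. Next I lift it level and check.

```bash
cat > pinchk.py <<'E'
from vis import *; from kin import *
def pin(ctrl,tag,save=None):
    for n in("top","scene"):
        d=ctrl.read_camera(n);h=hsv(d);b=cv2.inRange(h,(3,130,50),(13,255,220))>0
        Q,u=cloud(d,b);L=np.array([rackof(x) for x in Q]);m=(abs(L[:,0])<.25)&(abs(L[:,1])<.06)&(L[:,2]>.08);L=L[m]
        # top-surface ridge height per x bin
        o=[(round(x,3),len(s:=L[abs(L[:,0]-x)<.01]),s[:,1].mean().round(3),np.percentile(s[:,2],90).round(3)) for x in np.arange(-.2,.21,.03) if (abs(L[:,0]-x)<.01).sum()>3]
        print(tag,n,"x range",L[:,0].min().round(3),L[:,0].max().round(3));print("  ",[tuple(map(float,k)) for k in o])
        if save:cv2.imwrite(f"pics/{save}_{n}.png",d["frame"])
E
python3 - <<'E'
from plant import ctrl
from kin import *
from pinchk import pin
pin(ctrl,"before")
ctrl.move_straight(pose(PX,.147)[0],vel=.05);ctrl.dwell(.3)
s=ctrl.get_state();print(s["width"],s["grip_force"],s["force"],s["wrist_torque"],s["time_s"],s["tool_pos"]-pose(PX,.147)[0])
pin(ctrl,"lifted","l")
E
```

```text
before top x range -0.177 0.164
   [(-0.17, 14.0, 0.0, 0.133), (-0.14, 16.0, 0.002, 0.136), (-0.11, 26.0, 0.003, 0.141), (-0.08, 50.0, 0.002, 0.145), (-0.05, 49.0, 0.003, 0.144), (-0.02, 11.0, 0.037, 0.493), (0.13, 15.0, 0.001, 0.134), (0.16, 15.0, 0.001, 0.136)]
before scene x range -0.104 0.062
   []
0.03806267055603834 80.27425557374954 [ 0.53671158  0.15258333 -1.84596347] [ 0.00916044 -0.25828429  0.00388461] 10.1 [-2.29751817e-04  1.75710253e-05 -2.94349391e-04]
lifted top x range -0.173 0.162
   [(-0.17, 15.0, 0.003, 0.16), (-0.14, 13.0, 0.003, 0.158), (-0.11, 25.0, 0.003, 0.167), (-0.08, 48.0, 0.004, 0.167), (-0.05, 55.0, 0.003, 0.169), (-0.02, 10.0, 0.043, 0.509), (0.13, 22.0, 0.001, 0.158), (0.16, 13.0, 0.002, 0.159)]
lifted scene x range -0.1 0.053
   [(-0.02, 5.0, -0.003, 0.2)]
```

The pin is up 24 mm, level, and centred to within a few mm. Now I tilt in small steps, watching the force.

Run:
```python
from plant import ctrl
from kin import *
from pinchk import pin
f0=ctrl.get_state()["force"]
for th in np.r_[3:27:3,26]:
    t=np.radians(th);x=min(PX,.180*np.cos(t)+.011*np.sin(t)-.183);z=max(.147,.0805+.180*np.sin(t))
    p,r=pose(x,z,th);j=ctrl.solve_ik(p,r);c=clear(j)
    ctrl.move_straight(p,vel=.02,rotation=r);s=ctrl.get_state()
    print(th,x.round(4),z.round(4),c[0],(s["force"]-f0).round(1),s["wrist_torque"].round(2),s["time_s"])
    if np.linalg.norm(s["force"]-f0)>6:print("STOP");break
ctrl.dwell(.2);s=ctrl.get_state();print(s["tool_pos"]-p,s["force"]-f0,s["width"])
pin(ctrl,"tilted","t")
```

```text
Traceback (most recent call last):
AttributeError: 'float' object has no attribute 'round'
```

Run:
```python
from plant import ctrl
from kin import *
from pinchk import pin
f0=ctrl.get_state()["force"]
for th in np.r_[6:27:3,26]:
    t=np.radians(th);x=min(PX,.180*np.cos(t)+.011*np.sin(t)-.183);z=max(.147,.0805+.180*np.sin(t))
    p,r=pose(x,z,th);j=ctrl.solve_ik(p,r);c=clear(j)
    ctrl.move_straight(p,vel=.02,rotation=r);s=ctrl.get_state()
    print(th,round(x,4),round(z,4),c[0],(s["force"]-f0).round(1),s["wrist_torque"].round(2),s["time_s"])
    if np.linalg.norm(s["force"]-f0)>6:print("STOP");break
ctrl.dwell(.2);s=ctrl.get_state();print(s["tool_pos"]-p,s["force"]-f0,s["width"])
pin(ctrl,"tilted","t")
```

```text
6 -0.003 0.147 0.0712 [-0.3  0.3  1.1] [-0.01 -0.24  0.02] 10.7
9 -0.0035 0.147 0.072 [0.8 0.5 0.4] [-0.08 -0.24 -0.05] 10.95
12 -0.0046 0.147 0.0726 [ 1.8 -0.2  0.3] [-0.11 -0.23 -0.  ] 11.2
15 -0.0063 0.147 0.0731 [ 1.3 -0.4  0.1] [-0.17 -0.33  0.  ] 11.45
18 -0.0084 0.147 0.0734 [-0.5  1.6 -0. ] [-0.15 -0.28 -0.02] 11.7
21 -0.011 0.147 0.0735 [-0.2  0.5  0.9] [-0.18 -0.29  0.05] 11.95
24 -0.0141 0.1537 0.0744 [ 0.   0.9 -0.1] [-0.25 -0.34  0.01] 12.475
26 -0.0164 0.1594 0.0751 [ 0.2  0.3 -0.1] [-0.28 -0.32 -0.02] 12.9333
[-8.30130339e-05  1.03483264e-04 -3.79326494e-05] [0.86840433 0.22353228 0.2861697 ] 0.038166276457602344
tilted top x range -0.02 0.143
   [(-0.02, 10.0, -0.011, 0.182), (0.01, 63.0, 0.005, 0.201), (0.04, 59.0, 0.003, 0.211), (0.07, 63.0, 0.002, 0.222), (0.1, 26.0, 0.002, 0.232), (0.13, 30.0, 0.002, 0.244)]
tilted scene x range -0.094 0.133
   []
```

View pics/t_scene.png

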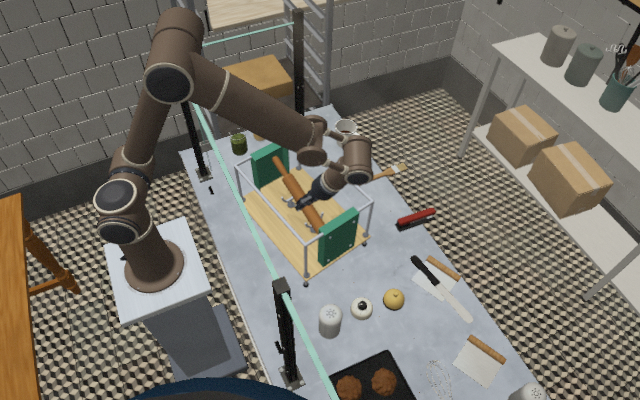

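The left end, near (277,158), stands inboard of the left hood's edge: the measured tip is at x 0.143 against the edge at 0.160, and the handle height fits 26°. No contact forces. Now I draw it out.

Run:
```python
from plant import ctrl
from kin import *
from pinchk import pin
f0=ctrl.get_state()["force"]
for x,z,th,v in((-.0164,.20,26,.05),(-.0164,.25,26,.06),(.012,.255,26,.05),(.012,.36,26,.08),(.008,.36,18,.025),(.004,.355,9,.025),(0,.35,0,.025),(0,.34,0,.03)):
    p,r=pose(x,z,th,y=0);h=ctrl.move_straight(p,vel=v,rotation=r,until_force=10);s=ctrl.get_state()
    print(x,z,th,h,(s["force"]-f0).round(1),s["wrist_torque"].round(2),round(s["width"],4),s["time_s"])
    if h:break
ctrl.dwell(.4);pin(ctrl,"end","e")
```

```text
-0.0164 0.2 26 False [-0.7  1.2 -0.4] [-0.38 -0.32  0.01] 0.0379 14.1917
-0.0164 0.25 26 False [0.1 0.3 0.1] [-0.33 -0.3   0.03] 0.0378 15.175
0.012 0.255 26 False [-0.4 -0.4  0.3] [-0.32 -0.34  0.01] 0.0379 15.9
0.012 0.36 26 False [0.6 0.6 1. ] [-0.33 -0.35 -0.02] 0.038 17.3667
0.008 0.36 18 False [-0.2 -0.   0.3] [-0.24 -0.27  0.01] 0.038 17.7917
0.004 0.355 9 False [0.2 0.5 0.2] [-0.07 -0.31 -0.01] 0.0382 18.3167
0 0.35 0 False [-0.2  0.4  0.7] [ 0.08 -0.28 -0.  ] 0.0378 18.8333
0 0.34 0 False [-0.1  0.3  0.5] [ 0.06 -0.24 -0.02] 0.0381 19.3167
end top x range -0.176 0.174
   [(-0.17, 23.0, 0.003, 0.353), (-0.14, 27.0, 0.002, 0.352), (-0.11, 29.0, 0.003, 0.358), (-0.08, 69.0, 0.004, 0.362), (-0.05, 68.0, 0.004, 0.361), (-0.02, 16.0, 0.022, 0.658), (0.13, 4.0, 0.002, 0.351), (0.16, 26.0, 0.003, 0.352)]
end scene x range -0.18 0.172
   [(-0.11, 9.0, 0.01, 0.354), (-0.02, 6.0, 0.012, 0.378)]
```

View pics/e_scene.png

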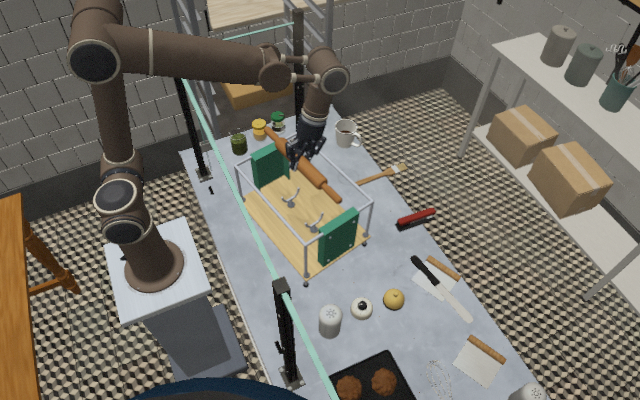

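The picture shows the pin held level from (268,130) to (340,200), above the empty hooks at (290,197) and (315,220). Its axis is measured at about 0.341 m and centred over the rack; the shaker, timer and bell have not moved.

```bash
python3 -c "
from plant import ctrl
ctrl.dwell(.3);print(ctrl.finish_job())"
```

```text
the job is handed in; nothing more can be done
None
```

The rolling pin is out of the rack and held still and level, centred over the rack about 34 cm above the counter (roughly 7 cm clear of the rack's top), and the job is handed in; no result came back from the judging.

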